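# Tilt the sorting pan and shovel up the crystals for weighing

### The job

Raise the shallow sorting pan by its bar handle, fully up to its stop, so that the three crystals roll down and bunch against the stops at its low end, and leave it standing tilted. Then take the gem shovel off the balance, gather all three crystals out of the pan with it, and set the loaded shovel back down flat on the middle of the balance plate and let go. Never touch the crystals with the fingers, do not drop any on the desk, and leave the jars, the loupe and the penlight where they are.

Things in the scene. Friction and masses are not known exactly. Their poses are not given: they have to be found in the camera images.
- pan (a joint): tilt of the pan in rad: 0 = level (start), 0.40 = raised against its stop. The stiff hinge (2.2 N m of friction) holds the pan where it is left; raising it takes about 12 N at the handle. Raised, it bears about 15 N of downward push at mid floor without sinking.
- pan_floor (a point): centre of the top of the hinged aluminium pan's floor; turns with the pan. x runs up the floor to the handle end, z out of the floor. Floor 92 mm wide inside, x -110 to 95; side walls 21 mm high (36 near the low end), handle-end wall 17 mm. At the low end, x = -95, two end stops 47 mm high leave a gap 64 mm wide: crystals stop there, the shovel passes between. 39 mm above the desk when level.
- pan_handle (a point): middle of the pan's round handle bar (10 mm thick, 68 mm long, along the pan's y), 235 mm from the hinge axis and 45 mm beyond the handle-end wall, its ends carried on two rods 8 mm thick; same axes as point pan_floor. 56 mm above the desk with the pan level.
- scoop: gem shovel, sheet steel, 120 g. Origin: centre of the blade's underside; x points from mouth to grip, z up. Blade 52 mm wide, open at the sides, so the crystals lie across it and overhang; mouth edge at x = -45 mm, a ramp lip 5 mm high at x = -38, then a floor 1.6 mm thick, so crystals behind the lip stay there to about 15 deg nose-down. Back wall 24 mm high at x = 40. Starts on the balance.
- scoop_grip (a point): centre of the shovel's wooden grip, a bar 56 mm long (along the shovel's x), 14 mm wide (y), 22 mm high (z), at x = 62, z = 45 mm in the shovel's frame; same axes as the shovel. Free on both sides; hold it firmly, as pushing the mouth under the crystals takes 5 to 20 N and tends to turn it in the fingers.
- balance_plate (a point): centre of the top of the fixed balance's square dark steel plate, 128 x 128 mm, 44 mm above the desk; z up, sides along x and y.
- stone_jar: bystander, the jar nearer the robot (another, fixed one stands at the far side): glass with black screw cap, 39 mm wide, 43 mm high, origin at the centre of its underside
- loupe: bystander: folded chrome and black loupe, 27 x 44 x 14 mm, origin at the centre of its underside
- penlight: bystander: black penlight lying, 14 x 135 (along its y) x 16 mm, origin at the centre of its underside
- crystal_purple: polished purple crystal, a slippery round bar 84 mm long and 16 mm thick with cone-shaped ends (7 mm long), about 40 g; origin at its centre, its length along its own y. It lies across the pan at the start and rolls easily.
- crystal_green: polished green crystal, a slippery round bar 84 mm long and 16 mm thick with cone-shaped ends (7 mm long), about 40 g; origin at its centre, its length along its own y. It lies across the pan at the start and rolls easily.
- crystal_amber: polished amber crystal, a slippery round bar 84 mm long and 16 mm thick with cone-shaped ends (7 mm long), about 40 g; origin at its centre, its length along its own y. It lies across the pan at the start and rolls easily.
- balance: the fixed balance, origin at the centre of its underside; grey body 200 (x) x 140 mm, 30 mm high, display at its -x end; its plate's centre lies at x = 28 mm
- pan_stand: the fixed stand with the pan on it, origin at the centre of its underside on the desk; x points to the pan's handle end; black base 225 x 118 mm. The hinge axis (along y) lies at x = -100, z = 36 mm, between cheeks that reach to y = +-67 mm and 48 mm high

How it is judged:
By the outcome, as a careful person would: the job done as asked, in the order asked, and still so for the second after the job is handed in, with the robot touching nothing.
It also fails if it takes over 69 s, if anything falls off the work surface, if the arm or the gripper's body presses on something with over 40 N, if the wrist force passes 120 N, or if a joint passes its speed limit or range.

### The arm

A 7-joint arm with a two-finger parallel gripper is mounted at the origin on a cart in front of the work surface, level with it; the furniture and walls round the work are solid. World frame = base frame: x ahead of the robot, y to its left, z up, the work surface at z = 0. Lengths are in mm, angles in rad, forces in N, time in s.
With the tool pointing down it reaches from about 400 to 900 mm from the base axis. Payload 5.5 kg.
Tool frame: the origin (TCP) lies on the centre line of the jaws, within the pads' length; the fingertips stand r.tip_extent ahead of it and the grasp point (between the pads) lies 8 mm behind it (r.tip_extent is the distance from the TCP to the fingertips, in mm); y points along the fingers, z is the direction in which the jaws open and shut, and the axes are right-handed (so a half turn about y gives the same grasp; the last joint's range is limited). The gripper opens to 92 mm and grips with 3 to 60 N. Pads are 19 mm wide; open, the fingers measure 130 mm over their backs; the gripper's body (75 mm by 190 mm) begins 47 mm behind the grasp point.
Start: joints at [1.57, 0.501, -0.427, 1.55, 0.221, 1.138, -0.21], TCP at [169.522, -627.505, 237.729] pointing down, gripper open.
Joint ranges: [-2.88, 2.88], [-0.31, 2.03], [-1.54, 1.56], [0.2, 2.42], [-1.41, 4.55], [0.19, 2.02], [-2.57, 2.57]. Speed limits (rad/s): [2.57, 2.57, 3.14, 3.14, 3.14, 3.14, 3.14].

### API

Orientations are given as a unit quaternion [x, y, z, w].
In Python, from cell import telemetry, eyes, order, r gives the robot as it stands. The module is installed in compiled form; this text tells all that it offers.
- The arm moves only by the shell command python3 -m creep 'ROWS' [OPENING] [FORCE]. ROWS is JSON, a list of rows, each an object of numbers: "tx", "ty", "tz": the shift along the tool's x, y, z in mm; "twist": the turn about the tool's y in degrees. In form: [{"tx": .., "ty": .., "tz": .., "twist": ..}, ...]. A call has exactly 10 rows; each row is the pose to reach, as a shift and turn from the pose measured when the call began, along the tool's axes at that moment; what a row does not reach only later rows make up. A row lasts 1/8 s, in which the tool goes at most 62.5 mm and 10.7 degrees, less where a joint would pass 70% of its speed; a pose out of reach is approached as far as the arm can. A call with a gripper value outside its range is refused whole. OPENING is the opening, from -1 (shut) to 1 (fully open), set as the call begins (- or left out, the last holds). The fingers move at their own pace and stop on an object; FORCE is the grip in N (left out, the last holds). Time passes only in rows, so rows that repeat a pose let the fingers close, or fill a call up. It gives the time, the measured TCP pose, the force and the opening at its end, in the units of the state.
- telemetry.state(): the state, without advancing time (a new reading comes with each control period).
- eyes.get_image(name): name is "scene" or "top"; returns the picture (480x640x3 uint8, red, green, blue); there is no depth.
- eyes.camera_params(name): a dict with "fx", "fy", "cx", "cy" (pixels), "distortion" ([k1, k2, p1, p2, k3] as OpenCV has them; the pictures are not rectified), "pose" (4x4, takes a point from camera to world coordinates). Camera axes: x right, y down, z forward; pixel columns grow to the right and rows downward; lengths in mm; the calibration is good to about 2 mm. A picture is of the moment at which its call begins. camera_params takes no time and is no camera call.
- order.sign_off(): hands the job in, once; it reports no verdict.
The state is a dict: "time_s": time; "joint_pos": joint angles; "joint_velocities": joint speeds; "effort": joint torques, N m; "position": TCP position; "tool_rot": TCP orientation; "force": force on the tool from outside, world axes, zero at the start; "wrist_torque": the same for the moment, N m; "grip_width": finger opening in mm.
Only numpy, scipy, OpenCV 4.12 (cv2) and the standard library are available. Lean on these libraries where they do the work, as an engineer would, in place of code of your own. Each camera call takes 0.05 s, during which the arm holds its last target. There are 200 camera calls.

## Working session

There is one attempt and no reset: what is moved stays moved. The work goes in short steps, Python scripts to look and compute and a shell command to move; the robot and the scene stay as the last step left them, time stands still between calls to the robot, and variables do not carry over. Pictures are saved under pics/ and viewed, about 8 in all and at most 12, crops included, and the job is handed in when it is done.

```bash
mkdir -p pics; ls; python3 - <<'E'
from cell import telemetry, eyes, r
import cv2, numpy as np
print(telemetry.state(), r.tip_extent)
ims=[]
for n in("scene","top"):
    im=eyes.get_image(n); cv2.imwrite(f"pics/{n}0.png",im[...,::-1]); p=eyes.camera_params(n); print(n,p)
E
```

```text
pics
{'time_s': 0.0, 'joint_pos': array([ 1.57018182,  0.50183415, -0.42677726,  1.55140687,  0.22082569,
        1.13832393, -0.21030165]), 'joint_velocities': array([ 0.00158357, -0.00246297, -0.00047358,  0.00215156, -0.00237044,
        0.00050401,  0.00102406]), 'effort': array([-2.55059131e-04, -5.66583288e+01, -5.81568807e+00, -2.79109365e+01,
       -6.84585725e-02,  3.06432007e-02,  1.62789684e-04]), 'position': array([ 169.26212392, -626.88848544,  236.70365612]), 'tool_rot': array([-0.09309466,  0.70163345, -0.70028997,  0.09294005]), 'force': array([ 0.67174555,  0.33897763, -0.46727193]), 'wrist_torque': array([-0.00454425,  0.01429692,  0.00014014]), 'grip_width': 91.56551060083922} 11.0
scene {'fx': 502.6787866006433, 'fy': 502.6787866006433, 'cx': 316.89914722845174, 'cy': 240.4318250065324, 'distortion': array([-0.13115934,  0.        ,  0.        ,  0.        ,  0.        ]), 'pose': array([[-7.88546090e-01, -4.82961556e-01,  3.80714064e-01,
         2.19211464e+02],
       [-6.14918411e-01,  6.10767712e-01, -4.98836797e-01,
         6.98593291e+02],
       [ 8.39113809e-03, -6.27463893e-01, -7.78600444e-01,
         7.47019210e+02],
       [ 0.00000000e+00,  0.00000000e+00,  0.00000000e+00,
         1.00000000e+00]])}
top {'fx': 441.458852656637, 'fy': 441.458852656637, 'cx': 325.3728789974255, 'cy': 246.31621585288278, 'distortion': array([0.02196122, 0.        , 0.        , 0.        , 0.        ]), 'pose': array([[ 5.63121835e-03, -9.84499061e-01,  1.75299424e-01,
         3.92749014e+02],
       [-9.99887559e-01, -7.97990363e-03, -1.26961196e-02,
         2.61295561e+02],
       [ 1.38981903e-02, -1.75208219e-01, -9.84433299e-01,
         9.81700628e+02],
       [ 0.00000000e+00,  0.00000000e+00,  0.00000000e+00,
         1.00000000e+00]])}
```

View pics/scene0.png

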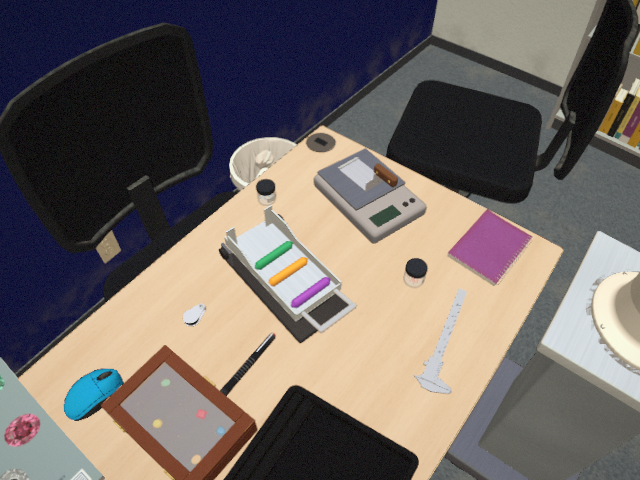

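View pics/top0.png

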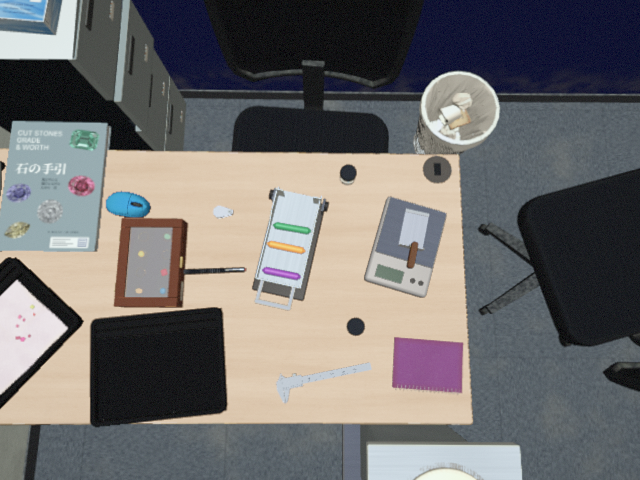

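```bash
cat > h.py <<'E'
import cv2, numpy as np
from cell import telemetry, eyes
P={n:eyes.camera_params(n) for n in("scene","top")}
def K(n):
    p=P[n]; return np.array([[p["fx"],0,p["cx"]],[0,p["fy"],p["cy"]],[0,0,1.]])
def ray(n,uv):
    q=cv2.undistortPoints(np.array([[uv]],float),K(n),P[n]["distortion"])[0,0]
    T=P[n]["pose"]; d=T[:3,:3]@[q[0],q[1],1]; return T[:3,3],d/np.linalg.norm(d)
def onz(n,uv,z):
    o,d=ray(n,uv); return o+d*(z-o[2])/d[2]
def tri(us,ut):
    (a,d),(b,e)=ray("scene",us),ray("top",ut)
    s=np.linalg.lstsq(np.c_[d,-e],b-a,rcond=None)[0]; p,q=a+d*s[0],b+e*s[1]
    return (p+q)/2, np.linalg.norm(p-q)
def px(n,X):
    T=np.linalg.inv(P[n]["pose"]); r,_=cv2.Rodrigues(T[:3,:3])
    return cv2.projectPoints(np.array([X],float),r,T[:3,3],K(n),P[n]["distortion"])[0].ravel()
def blob(im,lo,hi,roi):
    x0,y0,x1,y1=roi; hsv=cv2.cvtColor(im[y0:y1,x0:x1],cv2.COLOR_RGB2HSV)
    m=cv2.inRange(hsv,np.array(lo),np.array(hi)); c=max(cv2.findContours(m,0,2)[0],key=cv2.contourArea)
    mm=np.zeros_like(m); cv2.drawContours(mm,[c],-1,255,-1); ys,xs=np.nonzero(mm&m)
    pts=np.c_[xs+x0,ys+y0].astype(float); ce=pts.mean(0); _,_,v=np.linalg.svd(pts-ce,full_matrices=False)
    s=(pts-ce)@v[0]; return ce,ce+v[0]*s.min(),ce+v[0]*s.max(),len(pts)
def tool():
    from scipy.spatial.transform import Rotation as R
    s=telemetry.state(); return s["position"],R.from_quat(s["tool_rot"]).as_matrix(),s
def snap(n,name,roi=None,k=1):
    im=eyes.get_image(n); c=im if roi is None else im[roi[1]:roi[3],roi[0]:roi[2]]
    cv2.imwrite(f"pics/{name}.png",cv2.resize(c,None,fx=k,fy=k,interpolation=cv2.INTER_CUBIC)[...,::-1]); return im
E
python3 - <<'E'
from h import *
S=cv2.imread("pics/scene0.png")[...,::-1];T=cv2.imread("pics/top0.png")[...,::-1]
rs,rt=(210,140,440,340),(240,180,450,310)
for n,lo,hi in(("purple",(130,120,60),(160,255,255)),("green",(60,120,40),(90,255,255)),("amber",(10,170,120),(25,255,255)),("grip",(2,100,40),(13,220,180))):
    a=blob(S,lo,hi,rs if n!="grip" else (350,150,420,200));b=blob(T,lo,hi,rt if n!="grip" else (395,230,430,280))
    print(n,a[3],b[3],*[np.round(v,1) for v in tri(a[0],b[0])],"ends top z47",np.round(onz("top",b[1],47),1),np.round(onz("top",b[2],47),1))
for nm,uv in(("right chair back scene top",(600,5)),("mid",(570,150))): print(nm,[np.round(onz("scene",uv,z)) for z in(0,200,400)])
a=cv2.resize(T[175:325,245:455],None,fx=3.8,fy=3.8,interpolation=cv2.INTER_CUBIC)
cv2.imwrite("pics/c1.png",a[...,::-1])
a=cv2.resize(S[140:340,210:440],None,fx=3,fy=3,interpolation=cv2.INTER_CUBIC)
cv2.imwrite("pics/c2.png",a[...,::-1])
p,R,s=tool(); print(R.round(3))
E
```

```text
purple 350 120 [501.  343.6  49.3] 1.9 ends top z47 [507.8 381.8  47. ] [492.9 304.8  47. ]
green 321 117 [599.9 323.   47.6] 2.8 ends top z47 [605.  361.1  47. ] [592.7 284.8  47. ]Traceback (most recent call last):
  File "<stdin>", line 5, in <module>
  File "h.py", line 20, in blob
    m=cv2.inRange(hsv,np.array(lo),np.array(hi)); c=max(cv2.findContours(m,0,2)[0],key=cv2.contourArea)
                                                    ~~~^^^^^^^^^^^^^^^^^^^^^^^^^^^^^^^^^^^^^^^^^^^^^^^^
ValueError: max() iterable argument is empty
```

```bash
cat > m1.py <<'E'
from h import *
S=cv2.imread("pics/scene0.png")[...,::-1];T=cv2.imread("pics/top0.png")[...,::-1]
print(cv2.cvtColor(S[270:272,288:290].copy(),cv2.COLOR_RGB2HSV)[0,0],cv2.cvtColor(S[175:177,385:387].copy(),cv2.COLOR_RGB2HSV)[0,0],cv2.cvtColor(T[255:257,411:413].copy(),cv2.COLOR_RGB2HSV)[0,0])
a=cv2.resize(T[175:325,245:455],None,fx=3.8,fy=3.8,interpolation=cv2.INTER_CUBIC)
cv2.imwrite("pics/c1.png",a[...,::-1])
a=cv2.resize(S[140:340,210:440],None,fx=3,fy=3,interpolation=cv2.INTER_CUBIC)
cv2.imwrite("pics/c2.png",a[...,::-1])
for nm,uv in(("chair back top",(600,5)),("mid",(570,150))): print(nm,[np.round(onz("scene",uv,z)) for z in(0,200,400)])
p,R,s=tool(); print(R.round(3))
for n,lo,hi,rs,rt in(("amber",(10,150,130),(24,255,255),(260,250,310,290),(265,235,308,255)),("grip",(2,90,30),(14,255,190),(365,155,405,195),(400,235,425,275))):
    a=blob(S,lo,hi,rs);b=blob(T,lo,hi,rt)
    print(n,a[3],b[3],*[np.round(v,1) for v in tri(a[0],b[0])],a[1:3],b[1:3],"ends",*[np.round(onz("top",u,47 if n=="amber" else 100),1) for u in b[1:3]])
E
python3 m1.py
```

```text
[ 19 181 255] [ 11 151 105] [ 11 118 119]
chair back top [array([  455., -1264.,     0.]), array([ 392., -738.,  200.]), array([ 329., -213.,  400.])]
mid [array([ 285., -367.,    0.]), array([267., -81., 200.]), array([250., 204., 400.])]
[[-0.965 -0.     0.261]
 [-0.261  0.002 -0.965]
 [-0.    -1.    -0.002]]
amber 337 42 [552.2 342.8  63.2] 1.8 (array([306.36226122, 258.53739838]), array([269.79875821, 283.1849222 ])) (array([267.69843205, 244.21082041]), array([296.88070443, 251.47898164])) ends [562.8 373.2  47. ] [547.5 310.3  47. ]
grip 257 160 [535.4  72.6  91.3] 0.9 (array([374.61997756, 165.44765368]), array([396.19853314, 183.76613462])) (array([414.48487649, 242.0935549 ]), array([409.65490113, 267.12636044])) ends [560.   68.5 100. ] [508.5  79.8 100. ]
```

View pics/c1.png

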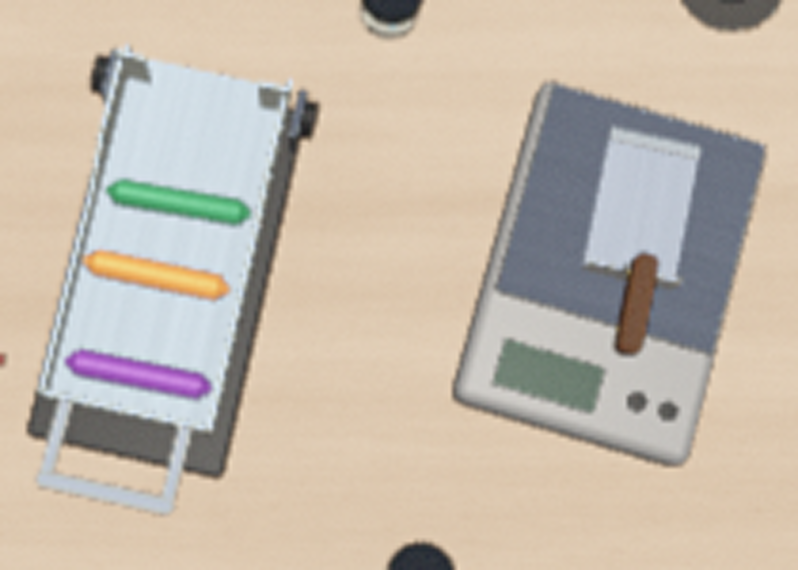

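View pics/c2.png

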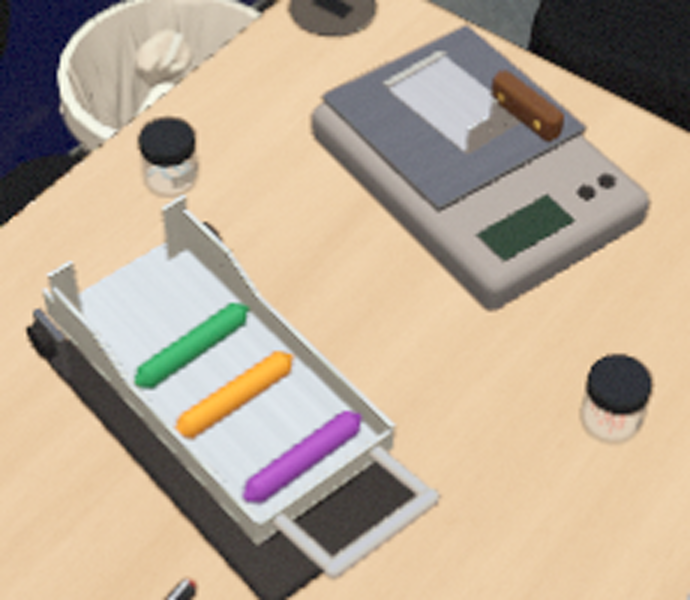

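```bash
cat >> h.py <<'E'
def go(X,ang=None):
    """shift in the tool's axes to world point X for the grasp point (8 mm behind TCP); ang = wanted world angle of tool z (deg, mod 180)"""
    p,R,s=tool(); d=np.array(X,float)-(p-8*R[:,1]); o=R.T@d
    z=np.degrees(np.arctan2(R[1,2],R[0,2])); w=None
    if ang is not None: w=round(-((ang-z+90)%180-90),1)
    print("tx ty tz",o.round(1),"twist",w,"| grasp pt",(p-8*R[:,1]).round(1),"z ang",z.round(1),"t",round(s["time_s"],2),"F",s["force"].round(1),"w",round(s["grip_width"],1),"tilt",np.degrees(np.arccos(-R[2,1])).round(2),"q",s["joint_pos"].round(2))
E
python3 - <<'E'
from h import *
c1=lambda u:(u[0]/3.8+245,u[1]/3.8+175); c2=lambda u:(u[0]/3+210,u[1]/3+140)
h=tri(c2((385,534)),c1((105,496))); print("handle",h, onz("top",c1((105,496)),56))
l=onz("top",c1((40,481)),56);r=onz("top",c1((170,510)),56); print(l,r,np.linalg.norm(l-r))
print("stop tops",tri(c2((62,268)),c1((127,52))),tri(c2((177,205)),c1((290,85))))
pc=[onz("top",c1(u),44) for u in((550,83),(765,148),(710,352),(495,290))]; print("plate",np.mean(pc,0),np.round(pc))
go((535,72,260)); 
E
python3 -m creep '[{"ty":-50},{"ty":-100},{"ty":-150},{"ty":-200},{"ty":-220},{"ty":-230},{"ty":-230,"tz":-40},{"ty":-230,"tz":-90},{"ty":-230,"tz":-140},{"ty":-230,"tz":-200}]' 1
python3 -c "
from h import *
go((470,360,200),167)"
```

```text
handle (array([432.87665557, 358.54193319,  56.51166774]), np.float64(2.234010019442708)) [431.87935915 358.12873387  56.        ]
[439.81452061 393.80188361  56.        ] [424.50652044 322.5213126   56.        ] 72.90579312964118
stop tops (array([673.70090266, 348.85593766,  87.45711521]), np.float64(1.1701966989399635)) (array([662.7913098 , 259.66633454,  70.7651353 ]), np.float64(3.5701869332536487))
plate [592.59425937  63.69665898  44.        ] [[672. 108.  44.]
 [634. -15.  44.]
 [515.  21.  44.]
 [550. 142.  44.]]
tx ty tz [-535.3  -14.2 -579.4] twist None | grasp pt [ 169.3 -626.9  244.8] z ang -74.9 t 0.1 F [ 0.4 -0.6  0.2] w 91.8 tilt 0.1 q [ 1.57  0.5  -0.43  1.55  0.22  1.14 -0.21]
tx ty tz [-547.7   46.4 -874.3] twist -61.9 | grasp pt [ 169.3 -626.9  244.8] z ang -74.9 t 0.1 F [ 0.4 -0.6  0.2] w 91.8 tilt 0.1 q [ 1.57  0.5  -0.43  1.55  0.22  1.14 -0.21]validation failed for argument at $[0]...
```

```bash

python3 -m creep '[{"tx":0,"ty":-50,"tz":0,"twist":0},{"tx":0,"ty":-100,"tz":0,"twist":0},{"tx":0,"ty":-150,"tz":0,"twist":0},{"tx":0,"ty":-200,"tz":0,"twist":0},{"tx":0,"ty":-220,"tz":0,"twist":0},{"tx":0,"ty":-230,"tz":-10,"twist":0},{"tx":0,"ty":-230,"tz":-50,"twist":0},{"tx":0,"ty":-230,"tz":-100,"twist":0},{"tx":0,"ty":-230,"tz":-150,"twist":0},{"tx":0,"ty":-230,"tz":-200,"twist":0}]' 1
python3 -c "
from h import *
go((440,320,250),168)"
```

```text
time_s: 1.35
position: [116.4, -431.6, 465.6]
tool_rot: [-0.093, 0.702, -0.699, 0.093]
force: [0.4, -0.1, 0.5]
grip_width: 91.7
tx ty tz [-508.   226.4 -640.6] twist -62.9 | grasp pt [ 116.4 -431.7  473.6] z ang -74.9 t 1.35 F [ 0.4 -0.1  0.5] w 91.7 tilt 0.25 q [ 1.72 -0.03 -0.45  1.67 -0.01  1.5  -0.04]
```

```bash

python3 -m creep '[{"tx":-30,"ty":0,"tz":-25,"twist":-5},{"tx":-75,"ty":0,"tz":-55,"twist":-12},{"tx":-125,"ty":0,"tz":-85,"twist":-20},{"tx":-175,"ty":0,"tz":-120,"twist":-28},{"tx":-225,"ty":0,"tz":-150,"twist":-36},{"tx":-270,"ty":0,"tz":-190,"twist":-44},{"tx":-320,"ty":0,"tz":-220,"twist":-50},{"tx":-370,"ty":10,"tz":-260,"twist":-56},{"tx":-410,"ty":20,"tz":-300,"twist":-60},{"tx":-430,"ty":40,"tz":-350,"twist":-63}]' -0.35
python3 -c "
from h import *
go((432.5,358,160),168)"
```

```text
time_s: 2.6
position: [440.7, 20.2, 426.1]
tool_rot: [-0.445, 0.55, -0.547, 0.447]
force: [0.4, -0.8, -0.6]
grip_width: 30.0
tx ty tz [-327.6  275.9  -76.6] twist 0.2 | grasp pt [440.7  20.2 434.1] z ang -11.8 t 2.6 F [ 0.4 -0.8 -0.6] w 30.0 tilt 0.3 q [ 1.22 -0.06 -1.25  1.75 -0.06  1.42 -0.22]
```

```bash

python3 -m creep '[{"tx":-30,"ty":10,"tz":-8,"twist":0},{"tx":-75,"ty":40,"tz":-18,"twist":0},{"tx":-120,"ty":75,"tz":-30,"twist":0},{"tx":-165,"ty":110,"tz":-40,"twist":0},{"tx":-210,"ty":145,"tz":-50,"twist":0},{"tx":-255,"ty":185,"tz":-60,"twist":0},{"tx":-295,"ty":225,"tz":-70,"twist":0},{"tx":-320,"ty":260,"tz":-76,"twist":0},{"tx":-328,"ty":276,"tz":-77,"twist":0},{"tx":-328,"ty":276,"tz":-77,"twist":0}]' -0.35
python3 -c "
from h import *
go((432.5,358.3,57),168)
snap('top','g1',(230,160,460,330),3.4)
snap('scene','g1s',(200,120,440,340),2.7)"
```

```text
time_s: 3.85
position: [431.1, 357.5, 150.7]
tool_rot: [-0.446, 0.55, -0.547, 0.446]
force: [-0.1, -0.1, 0.2]
grip_width: 29.7
tx ty tz [ -0.8 101.7   1.6] twist 0.3 | grasp pt [431.1 357.5 158.7] z ang -11.7 t 3.85 F [-0.1 -0.1  0.2] w 29.7 tilt 0.27 q [ 0.02  0.63 -1.01  1.84  0.62  1.02 -1.46]
```

View pics/g1s.png

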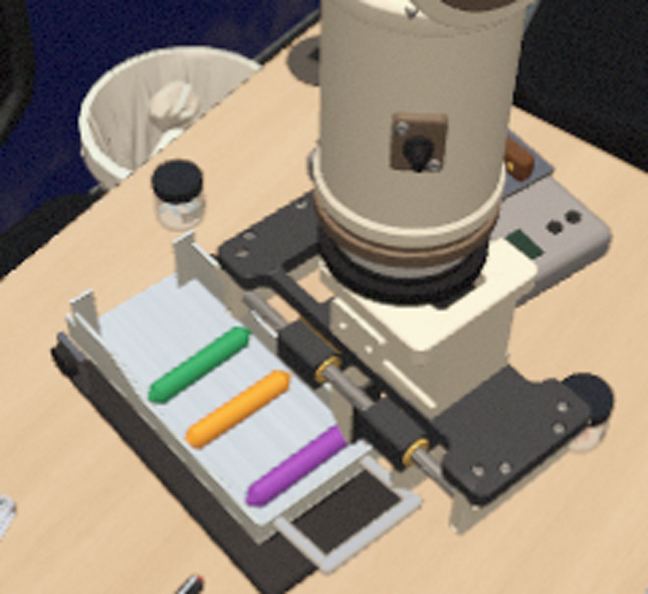

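```bash

python3 -m creep '[{"tx":-1,"ty":25,"tz":1.5,"twist":0},{"tx":-1,"ty":55,"tz":1.5,"twist":0},{"tx":-1,"ty":80,"tz":1.5,"twist":0},{"tx":-1,"ty":95,"tz":1.5,"twist":0},{"tx":-1,"ty":101,"tz":1.5,"twist":0},{"tx":-1,"ty":102,"tz":1.5,"twist":0},{"tx":-1,"ty":102,"tz":1.5,"twist":0},{"tx":-1,"ty":102,"tz":1.5,"twist":0},{"tx":-1,"ty":102,"tz":1.5,"twist":0},{"tx":-1,"ty":102,"tz":1.5,"twist":0}]' -0.35
python3 -m creep '[{"tx":0,"ty":0,"tz":0,"twist":0},{"tx":0,"ty":0,"tz":0,"twist":0},{"tx":0,"ty":0,"tz":0,"twist":0},{"tx":0,"ty":0,"tz":0,"twist":0},{"tx":0,"ty":0,"tz":0,"twist":0},{"tx":0,"ty":0,"tz":0,"twist":0},{"tx":0,"ty":0,"tz":0,"twist":0},{"tx":0,"ty":0,"tz":0,"twist":0},{"tx":0,"ty":0,"tz":0,"twist":0},{"tx":0,"ty":0,"tz":0,"twist":0}]' -1 50
python3 -c "
from h import *
go((432.5,358.3,57),168)"
```

```text
time_s: 5.2
position: [434.6, 358.7, 50.8]
tool_rot: [-0.444, 0.55, -0.548, 0.447]
force: [0.4, -0.3, 0.1]
grip_width: 29.3
time_s: 6.45
position: [435.1, 358.6, 50.9]
tool_rot: [-0.444, 0.55, -0.548, 0.447]
force: [5.8, 0.5, -1.7]
grip_width: 8.6
tx ty tz [ 0.8  1.9 -2.5] twist 0.1 | grasp pt [435.1 358.5  58.9] z ang -11.9 t 6.45 F [ 5.8  0.5 -1.7] w 8.6 tilt 0.29 q [-0.08  0.76 -0.88  1.89  0.77  0.87 -1.56]
```

```bash

python3 -m creep '[{"tx":0,"ty":-7,"tz":1,"twist":0},{"tx":0,"ty":-15,"tz":2,"twist":0},{"tx":0,"ty":-23,"tz":3,"twist":0},{"tx":0,"ty":-31,"tz":5,"twist":0},{"tx":0,"ty":-39,"tz":7,"twist":0},{"tx":0,"ty":-46,"tz":8.6,"twist":0},{"tx":0,"ty":-54,"tz":11,"twist":0},{"tx":0,"ty":-61,"tz":14,"twist":0},{"tx":0,"ty":-68,"tz":16.5,"twist":0},{"tx":0,"ty":-68,"tz":16.5,"twist":0}]'
python3 -c "
from h import *
go((432.5,358.3,57),168)"
```

```text
time_s: 7.7
position: [450.2, 355.2, 118.1]
tool_rot: [-0.445, 0.551, -0.547, 0.447]
force: [4.5, 2.4, -8.0]
grip_width: 8.7
tx ty tz [  0.9  69.1 -17.9] twist 0.1 | grasp pt [450.2 355.1 126.1] z ang -11.9 t 7.7 F [ 4.5  2.4 -8. ] w 8.7 tilt 0.34 q [-0.    0.69 -0.96  1.83  0.67  0.98 -1.46]
```

```bash

python3 -m creep '[{"tx":0,"ty":-6,"tz":2,"twist":0},{"tx":0,"ty":-11,"tz":4,"twist":0},{"tx":0,"ty":-16,"tz":7,"twist":0},{"tx":0,"ty":-20,"tz":9,"twist":0},{"tx":0,"ty":-22,"tz":10,"twist":0},{"tx":0,"ty":-24,"tz":11,"twist":0},{"tx":0,"ty":-25,"tz":11,"twist":0},{"tx":0,"ty":-25,"tz":11,"twist":0},{"tx":0,"ty":-25,"tz":11,"twist":0},{"tx":0,"ty":-25,"tz":11,"twist":0}]'
python3 -c "
from h import *
go((432.5,358.3,57),168)"
```

```text
time_s: 8.95
position: [460.4, 352.9, 141.6]
tool_rot: [-0.445, 0.551, -0.547, 0.446]
force: [4.6, 4.4, -13.8]
grip_width: 8.6
tx ty tz [  1.   92.7 -28.1] twist 0.1 | grasp pt [460.4 352.9 149.6] z ang -11.9 t 8.95 F [  4.6   4.4 -13.8] w 8.6 tilt 0.41 q [ 0.02  0.67 -0.99  1.8   0.64  1.03 -1.42]
```

```bash

python3 -m creep '[{"tx":0,"ty":-2,"tz":1,"twist":0},{"tx":0,"ty":-4,"tz":2,"twist":0},{"tx":0,"ty":-6,"tz":3,"twist":0},{"tx":0,"ty":-6,"tz":3,"twist":0},{"tx":0,"ty":-6,"tz":3,"twist":0},{"tx":0,"ty":-6,"tz":3,"twist":0},{"tx":0,"ty":-6,"tz":3,"twist":0},{"tx":0,"ty":-6,"tz":3,"twist":0},{"tx":0,"ty":-6,"tz":3,"twist":0},{"tx":0,"ty":-6,"tz":3,"twist":0}]'
python3 -c "
from h import *
go((432.5,358.3,57),168)"
```

```text
time_s: 10.2
position: [460.9, 352.7, 143.0]
tool_rot: [-0.446, 0.553, -0.544, 0.446]
force: [6.6, 11.5, -36.0]
grip_width: 8.6
tx ty tz [  0.8  94.3 -28.1] twist 0.2 | grasp pt [460.9 352.6 151. ] z ang -11.8 t 10.2 F [  6.6  11.5 -36. ] w 8.6 tilt 0.68 q [ 0.03  0.67 -0.99  1.8   0.64  1.03 -1.41]
```

```bash

python3 -m creep '[{"tx":0,"ty":0,"tz":0,"twist":0},{"tx":0,"ty":0,"tz":0,"twist":0},{"tx":0,"ty":0,"tz":0,"twist":0},{"tx":0,"ty":0,"tz":0,"twist":0},{"tx":0,"ty":-25,"tz":0,"twist":0},{"tx":0,"ty":-60,"tz":0,"twist":0},{"tx":0,"ty":-100,"tz":0,"twist":0},{"tx":20,"ty":-115,"tz":0,"twist":-5},{"tx":65,"ty":-120,"tz":20,"twist":-14},{"tx":115,"ty":-120,"tz":40,"twist":-24}]' -0.35
python3 -c "
from h import *
go((535,73,180),77.6)"
```

```text
time_s: 11.45
position: [477.9, 230.5, 263.0]
tool_rot: [-0.551, 0.445, -0.438, 0.553]
force: [0.2, -0.2, -0.3]
grip_width: 29.9
tx ty tz [167.   89.3  21.5] twist -64.9 | grasp pt [477.9 230.5 271. ] z ang 12.7 t 11.45 F [ 0.2 -0.2 -0.3] w 29.9 tilt 0.59 q [ 0.47  0.52 -1.27  1.81  0.52  1.21 -0.74]
```

```bash

python3 -m creep '[{"tx":20,"ty":0,"tz":3,"twist":-9},{"tx":45,"ty":5,"tz":6,"twist":-18},{"tx":75,"ty":20,"tz":10,"twist":-27},{"tx":105,"ty":35,"tz":14,"twist":-36},{"tx":130,"ty":50,"tz":17,"twist":-45},{"tx":150,"ty":65,"tz":20,"twist":-54},{"tx":162,"ty":80,"tz":21,"twist":-62},{"tx":167,"ty":89,"tz":21.5,"twist":-65},{"tx":167,"ty":89,"tz":21.5,"twist":-65},{"tx":167,"ty":89,"tz":21.5,"twist":-65}]' -0.2
python3 - <<'E'
from h import *
a=snap('scene','s2',(200,120,440,340),2.7); b=snap('top','t2',(230,160,460,330),3.4)
go((535,73,89),77.6)
for n,lo,hi in(("purple",(130,120,60),(160,255,255)),("green",(60,120,40),(90,255,255)),("amber",(14,130,130),(24,255,255))):
    try:
        q=blob(a,lo,hi,(200,180,330,320)); w=blob(b,lo,hi,(255,170,330,300)); print(n,tri(q[0],w[0]),q[3],w[3])
    except Exception as e: print(n,e)
E
```

```text
time_s: 12.7
position: [535.1, 73.5, 173.0]
tool_rot: [-0.7, 0.078, -0.074, 0.706]
force: [-0.9, 0.5, 0.3]
grip_width: 36.7
tx ty tz [ 0.5 92.1 -1.2] twist 0.1 | grasp pt [535.2  73.5 181.1] z ang 77.7 t 12.8 F [-0.3 -0.6 -0.5] w 36.6 tilt 0.54 q [ 0.78  0.85 -1.4   1.87  0.88  1.25  0.44]
purple (array([631.78296288, 318.7195817 ,  67.7859159 ]), np.float64(1.3068716394232562)) 303 167
green (array([660.63165737, 311.81691878,  60.67403035]), np.float64(0.4509106593616783)) 119 129
amber (array([648.17084695, 314.32765277,  63.05384021]), np.float64(1.7684944531838023)) 162 180
```

View pics/s2.png

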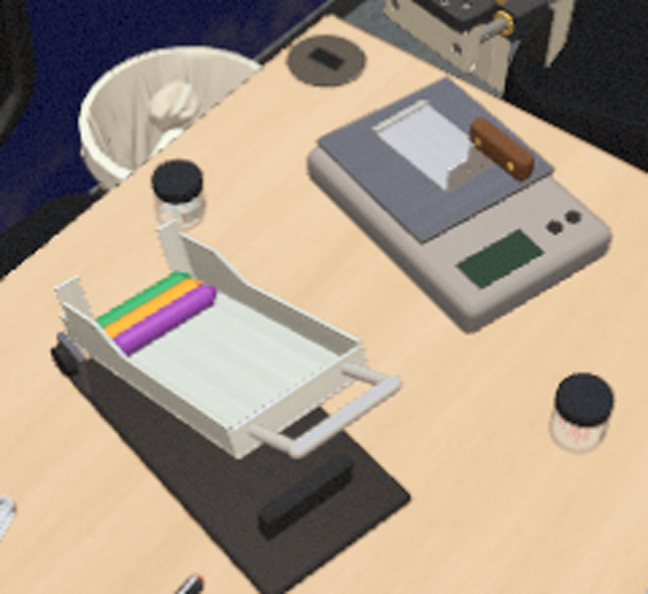

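```bash

python3 -m creep '[{"tx":6,"ty":25,"tz":0,"twist":0},{"tx":6,"ty":55,"tz":0,"twist":0},{"tx":6,"ty":75,"tz":0,"twist":0},{"tx":6,"ty":88,"tz":0,"twist":0},{"tx":6,"ty":92,"tz":0,"twist":0},{"tx":6,"ty":92,"tz":0,"twist":0},{"tx":6,"ty":92,"tz":0,"twist":0},{"tx":6,"ty":92,"tz":0,"twist":0},{"tx":6,"ty":92,"tz":0,"twist":0},{"tx":6,"ty":92,"tz":0,"twist":0}]' -0.2
python3 -c "
from h import *
go((529,74,89),77.6)"
```

```text
time_s: 14.05
position: [540.7, 73.0, 81.2]
tool_rot: [-0.7, 0.078, -0.074, 0.706]
force: [0.1, -0.5, -0.2]
grip_width: 36.8
tx ty tz [-11.7   0.2  -1.5] twist 0.0 | grasp pt [540.7  72.9  89.2] z ang 77.6 t 14.05 F [ 0.1 -0.5 -0.2] w 36.8 tilt 0.54 q [ 0.71  0.95 -1.27  1.91  1.02  1.13  0.38]
```

```bash

python3 -m creep '[{"tx":-6,"ty":0,"tz":0,"twist":0},{"tx":-12,"ty":0,"tz":-0.5,"twist":0},{"tx":-12,"ty":0,"tz":-0.5,"twist":0},{"tx":-12,"ty":0,"tz":-0.5,"twist":0},{"tx":-12,"ty":0,"tz":-0.5,"twist":0},{"tx":-12,"ty":0,"tz":-0.5,"twist":0},{"tx":-12,"ty":0,"tz":-0.5,"twist":0},{"tx":-12,"ty":0,"tz":-0.5,"twist":0},{"tx":-12,"ty":0,"tz":-0.5,"twist":0},{"tx":-12,"ty":0,"tz":-0.5,"twist":0}]' -0.3
python3 -m creep '[{"tx":0,"ty":0,"tz":0,"twist":0},{"tx":0,"ty":0,"tz":0,"twist":0},{"tx":0,"ty":0,"tz":0,"twist":0},{"tx":0,"ty":0,"tz":0,"twist":0},{"tx":0,"ty":0,"tz":0,"twist":0},{"tx":0,"ty":0,"tz":0,"twist":0},{"tx":0,"ty":-15,"tz":0,"twist":0},{"tx":0,"ty":-40,"tz":0,"twist":0},{"tx":0,"ty":-75,"tz":0,"twist":0},{"tx":0,"ty":-110,"tz":0,"twist":0}]' -1 60
python3 -c "
from h import *
go((529,74,89),77.6)
snap('scene','s3',(200,40,440,260),2.7)"
```

```text
time_s: 15.3
position: [528.8, 75.1, 81.2]
tool_rot: [-0.7, 0.078, -0.074, 0.706]
force: [-0.3, -0.6, 0.5]
grip_width: 32.0
time_s: 16.55
position: [529.0, 74.4, 193.0]
tool_rot: [-0.7, 0.078, -0.074, 0.706]
force: [0.6, -0.2, -1.3]
grip_width: 13.3
tx ty tz [  0.7 112.   -1.1] twist 0.1 | grasp pt [529.1  74.3 201. ] z ang 77.7 t 16.55 F [ 0.6 -0.2 -1.3] w 13.3 tilt 0.55 q [ 0.8   0.82 -1.44  1.87  0.85  1.27  0.46]
```

View pics/s3.png

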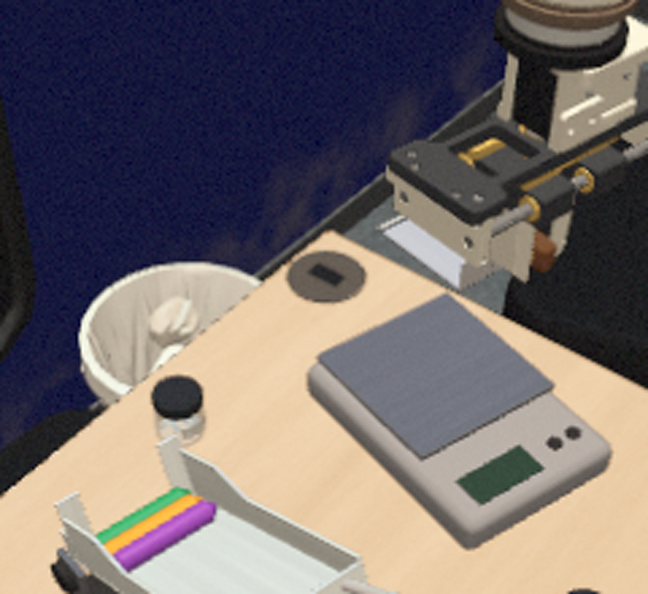

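```bash
python3 -c "
from h import *
go((521.4,339.5,235),78)"
```

```text
tx ty tz [-65.7 -26.9 256. ] twist -0.3 | grasp pt [531.1  75.7 205.4] z ang 77.7 t 16.6 F [ 1.9 -0.2  1.2] w 13.3 tilt 0.58 q [ 0.8   0.82 -1.44  1.86  0.85  1.27  0.46]
```

```bash

python3 -m creep '[{"tx":-3,"ty":-10,"tz":10,"twist":0},{"tx":-10,"ty":-20,"tz":35,"twist":0},{"tx":-20,"ty":-27,"tz":70,"twist":0},{"tx":-30,"ty":-27,"tz":110,"twist":0},{"tx":-40,"ty":-27,"tz":150,"twist":0},{"tx":-50,"ty":-27,"tz":190,"twist":0},{"tx":-58,"ty":-27,"tz":225,"twist":0},{"tx":-64,"ty":-27,"tz":248,"twist":0},{"tx":-66,"ty":-27,"tz":256,"twist":0},{"tx":-66,"ty":-27,"tz":256,"twist":0}]'
python3 -c "
from h import *
go((521.4,339.5,152),78)"
```

```text
time_s: 17.85
position: [520.5, 340.0, 227.0]
tool_rot: [-0.7, 0.075, -0.075, 0.707]
force: [0.2, -0.5, -1.7]
grip_width: 13.9
tx ty tz [ 1.1 83.  -1. ] twist -0.2 | grasp pt [520.5 339.9 235. ] z ang 77.8 t 17.85 F [ 0.2 -0.5 -1.7] w 13.9 tilt 0.56 q [ 0.21  0.82 -1.32  1.63  0.81  1.34  0.13]
```

```bash

python3 -m creep '[{"tx":1,"ty":10,"tz":-1,"twist":0},{"tx":1,"ty":25,"tz":-1,"twist":0},{"tx":1,"ty":40,"tz":-1,"twist":0},{"tx":1,"ty":55,"tz":-1,"twist":0},{"tx":1,"ty":66,"tz":-1,"twist":0},{"tx":1,"ty":75,"tz":-1,"twist":0},{"tx":1,"ty":80,"tz":-1,"twist":0},{"tx":1,"ty":83,"tz":-1,"twist":0},{"tx":1,"ty":83,"tz":-1,"twist":0},{"tx":1,"ty":83,"tz":-1,"twist":0}]'
python3 -c "
from h import *
snap('scene','s4',(200,120,440,340),2.7)
go((521.4,339.5,152),78)"
```

```text
time_s: 19.1
position: [521.5, 339.8, 144.4]
tool_rot: [-0.699, 0.075, -0.075, 0.707]
force: [0.0, 0.2, -0.3]
grip_width: 13.6
tx ty tz [-0.   0.4 -0.2] twist -0.2 | grasp pt [521.5 339.7 152.4] z ang 77.8 t 19.15 F [-0.   0.2 -1.1] w 13.9 tilt 0.58 q [ 0.18  0.9  -1.24  1.69  0.9   1.23  0.08]
```

View pics/s4.png

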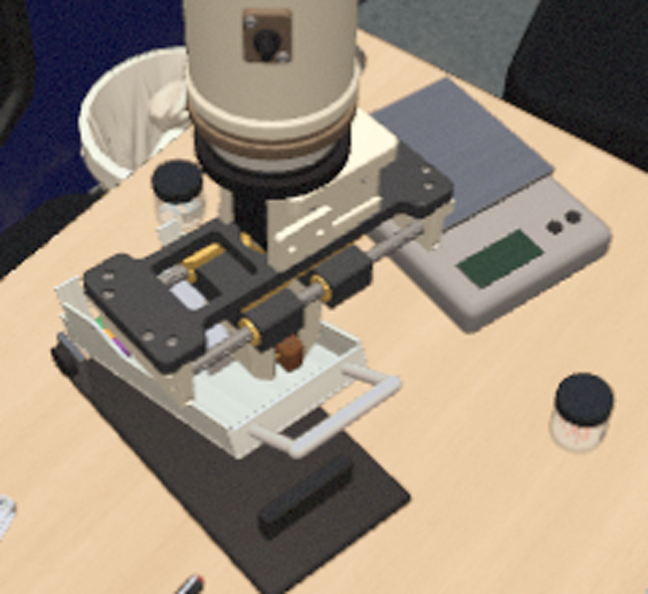

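```bash

python3 -m creep '[{"tx":0,"ty":0,"tz":0,"twist":0},{"tx":0,"ty":0,"tz":0,"twist":0},{"tx":0,"ty":0,"tz":0,"twist":0},{"tx":0,"ty":0,"tz":0,"twist":0},{"tx":0,"ty":0,"tz":0,"twist":0},{"tx":0,"ty":0,"tz":0,"twist":0},{"tx":0,"ty":0,"tz":0,"twist":0},{"tx":0,"ty":0,"tz":0,"twist":0},{"tx":0,"ty":0,"tz":0,"twist":0},{"tx":0,"ty":0,"tz":0,"twist":0}]' -1 3
python3 - <<'E'
from h import *
a=snap('scene','s5',(220,180,360,290),5)
b=snap('top','t5',(250,180,360,300),5)
go((521.4,339.5,152),78)
# brown grip visible end & blade extents
q=blob(a,(2,90,30),(13,255,190),(290,235,325,262)); print(q)
E
```

```text
time_s: 20.4
position: [521.5, 339.8, 144.4]
tool_rot: [-0.699, 0.075, -0.075, 0.707]
force: [-0.1, 0.0, -0.4]
grip_width: 14.0
tx ty tz [-0.   0.4 -0.2] twist -0.2 | grasp pt [521.5 339.7 152.4] z ang 77.8 t 20.5 F [ 0.3  0.1 -0.1] w 14.1 tilt 0.58 q [ 0.18  0.9  -1.24  1.69  0.9   1.23  0.08]
(array([307.14736842, 249.4       ]), array([308.06923153, 242.86862774]), array([306.34999042, 255.049399  ]), 95)
```

View pics/s5.png

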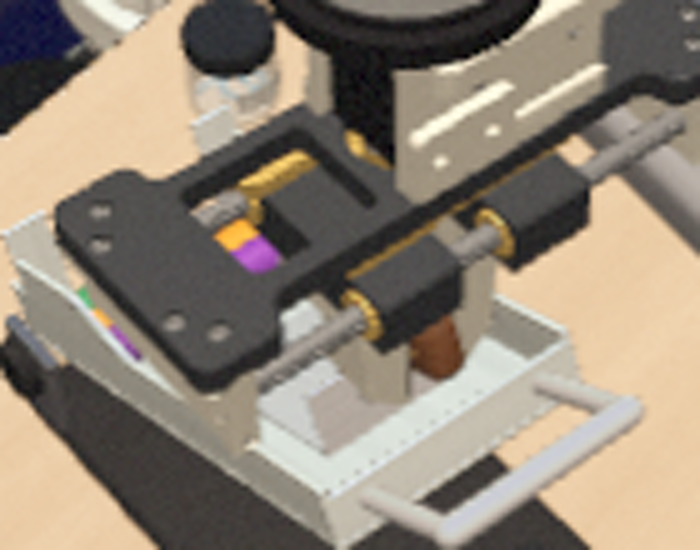

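```bash

python3 -m creep '[{"tx":0,"ty":1.5,"tz":0,"twist":0},{"tx":0,"ty":3,"tz":0,"twist":0},{"tx":0,"ty":3,"tz":0,"twist":0},{"tx":0,"ty":3,"tz":0,"twist":0},{"tx":0,"ty":3,"tz":0,"twist":0},{"tx":0,"ty":3,"tz":0,"twist":0},{"tx":0,"ty":3,"tz":0,"twist":0},{"tx":0,"ty":3,"tz":0,"twist":0},{"tx":0,"ty":3,"tz":0,"twist":0},{"tx":0,"ty":3,"tz":0,"twist":0}]' -1 3
python3 -m creep '[{"tx":0,"ty":0,"tz":0,"twist":0},{"tx":0,"ty":0,"tz":0,"twist":0},{"tx":0,"ty":0,"tz":0,"twist":0},{"tx":0,"ty":0,"tz":0,"twist":0},{"tx":0,"ty":0,"tz":0,"twist":0},{"tx":1.8,"ty":0.8,"tz":0,"twist":0},{"tx":4.6,"ty":2,"tz":0,"twist":0},{"tx":8.3,"ty":3.5,"tz":0,"twist":0},{"tx":12,"ty":5.1,"tz":0,"twist":0},{"tx":16.6,"ty":7,"tz":0,"twist":0}]' -1 60
python3 - <<'E'
from h import *
go((521.4,339.5,152),78)
E
```

```text
time_s: 21.75
position: [521.5, 340.0, 141.5]
tool_rot: [-0.699, 0.075, -0.075, 0.707]
force: [-0.0, 0.8, 4.4]
grip_width: 14.1
time_s: 23.0
position: [537.8, 336.2, 134.5]
tool_rot: [-0.7, 0.075, -0.075, 0.706]
force: [-0.2, -1.2, 5.3]
grip_width: 13.6
tx ty tz [-16.7  -9.5  -0. ] twist -0.2 | grasp pt [537.7 336.1 142.5] z ang 77.8 t 23.0 F [-0.2 -1.2  5.3] w 13.6 tilt 0.55 q [ 0.17  0.92 -1.22  1.67  0.91  1.22  0.1 ]
```

```bash

python3 -m creep '[{"tx":0,"ty":0,"tz":0,"twist":0},{"tx":0,"ty":0,"tz":0,"twist":0},{"tx":0,"ty":0,"tz":0,"twist":0},{"tx":0,"ty":-1,"tz":0,"twist":0},{"tx":0,"ty":-2,"tz":0,"twist":0},{"tx":0,"ty":-2,"tz":0,"twist":0},{"tx":0,"ty":-2,"tz":0,"twist":0},{"tx":0,"ty":-2,"tz":0,"twist":0},{"tx":0,"ty":-2,"tz":0,"twist":0},{"tx":0,"ty":-2,"tz":0,"twist":0}]' -1 3
python3 -m creep '[{"tx":0,"ty":0,"tz":0,"twist":0},{"tx":0,"ty":0,"tz":0,"twist":0},{"tx":0,"ty":0,"tz":0,"twist":0},{"tx":0,"ty":0,"tz":0,"twist":0},{"tx":3,"ty":1.2,"tz":0,"twist":0},{"tx":6.5,"ty":2.7,"tz":0,"twist":0},{"tx":10,"ty":4.2,"tz":0,"twist":0},{"tx":14,"ty":6,"tz":0,"twist":0},{"tx":18,"ty":7.7,"tz":0,"twist":0},{"tx":22,"ty":9.4,"tz":0,"twist":0}]' -1 60
python3 - <<'E'
from h import *
go((521.4,339.5,152),78)
E
```

```text
time_s: 24.25
position: [537.7, 336.1, 136.4]
tool_rot: [-0.7, 0.075, -0.075, 0.706]
force: [-0.0, -0.5, -0.6]
grip_width: 13.9
time_s: 25.5
position: [559.4, 331.6, 127.0]
tool_rot: [-0.7, 0.075, -0.075, 0.707]
force: [-1.1, 0.7, 0.3]
grip_width: 13.4
tx ty tz [-38.9 -17.   -0.1] twist -0.2 | grasp pt [559.4 331.5 135. ] z ang 77.8 t 25.5 F [-1.1  0.7  0.3] w 13.4 tilt 0.56 q [ 0.17  0.95 -1.2   1.63  0.93  1.23  0.13]
```

```bash

python3 -m creep '[{"tx":1,"ty":0.4,"tz":0,"twist":0},{"tx":3,"ty":1.3,"tz":0,"twist":0},{"tx":5,"ty":2.1,"tz":0,"twist":0},{"tx":7,"ty":3,"tz":0,"twist":0},{"tx":9,"ty":3.8,"tz":0,"twist":0},{"tx":11,"ty":4.7,"tz":0,"twist":0},{"tx":13,"ty":5.5,"tz":0,"twist":0},{"tx":14,"ty":6,"tz":0,"twist":0},{"tx":14,"ty":6,"tz":0,"twist":0},{"tx":14,"ty":6,"tz":0,"twist":0}]' -1 60
python3 - <<'E'
from h import *
snap('scene','s6',(220,170,360,280),5)
go((521.4,339.5,152),78)
E
```

```text
time_s: 26.75
position: [573.0, 329.1, 121.1]
tool_rot: [-0.699, 0.075, -0.075, 0.707]
force: [-1.8, 1.0, 2.3]
grip_width: 13.6
tx ty tz [-52.7 -22.8  -0.4] twist -0.2 | grasp pt [573.  329.  129.1] z ang 77.8 t 26.8 F [-2.8  1.2  1.6] w 13.4 tilt 0.59 q [ 0.17  0.97 -1.19  1.6   0.94  1.23  0.15]
```

View pics/s6.png

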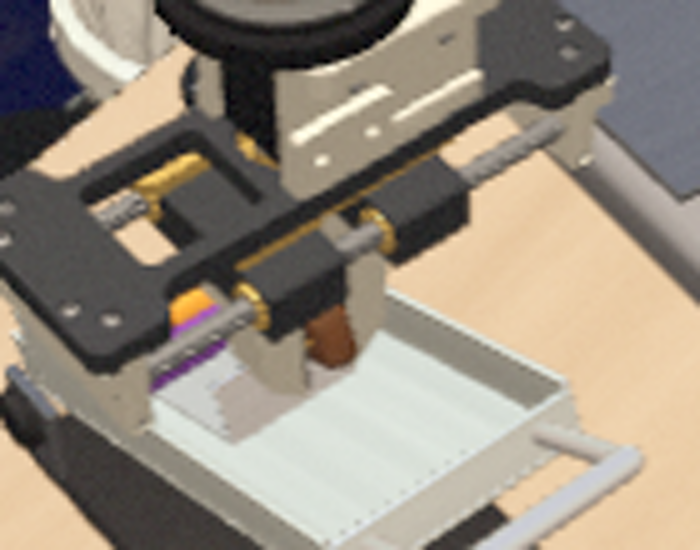

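```bash
cat >> h.py <<'E'
H=np.array([663,309.2,36]); ex=np.array([-.978,.209,0]); c,s_=np.cos(.4),np.sin(.4)
FX=ex*c+np.array([0,0,s_]); FZ=-ex*s_+np.array([0,0,c]); FY=np.cross(FZ,FX)
def onfloor(n,uv,z=0):
    o,d=ray(n,uv); t=((H-o)@FZ+z+3)/(d@FZ); q=o+d*t-H; return np.round([q@FX-94,q@FY],1)
E
python3 - <<'E'
from h import *
k=lambda u:(u[0]/5+220,u[1]/5+170)
print("heel",onfloor("scene",k((240,440))),onfloor("scene",k((355,370))))
print("purple rear edge (z=6)",onfloor("scene",k((152,392)),4),onfloor("scene",k((225,350)),4))
print("handle end wall inner top corners z17",onfloor("scene",k((565,385)),17))
a=cv2.imread("pics/s2.png");k2=lambda u:(u[0]/2.7+200,u[1]/2.7+120)
print("purple in s2 rear edge",onfloor("scene",k2((125,355)),4),onfloor("scene",k2((215,305)),4),"stops",onfloor("scene",k2((62,283)),47),onfloor("scene",k2((168,225)),47))
E
```

```text
heel [ -6.5 -22. ] [-4.9 26. ]
purple rear edge (z=6) [-54.9 -27.2] [-53.2   3.3]
handle end wall inner top corners z17 [89.9 48.5]
purple in s2 rear edge [-53.3 -36.9] [-47.7  31.9] stops [-100.1  -42.5] [-96.   40.2]
```

```bash

python3 -m creep '[{"tx":2,"ty":0.8,"tz":0,"twist":0},{"tx":5,"ty":2.1,"tz":0,"twist":0},{"tx":8,"ty":3.4,"tz":0,"twist":0},{"tx":11,"ty":4.7,"tz":0,"twist":0},{"tx":14,"ty":6,"tz":0,"twist":0},{"tx":17,"ty":7.2,"tz":0,"twist":0},{"tx":20,"ty":8.5,"tz":0,"twist":0},{"tx":23,"ty":9.7,"tz":0,"twist":0},{"tx":26,"ty":11,"tz":0,"twist":0},{"tx":28,"ty":11.9,"tz":0,"twist":0}]' -1 60
python3 - <<'E'
from h import *
go((521.4,339.5,152),78)
E
```

```text
time_s: 28.05
position: [600.6, 323.3, 109.1]
tool_rot: [-0.699, 0.075, -0.075, 0.707]
force: [-0.0, -0.2, 0.9]
grip_width: 13.7
tx ty tz [-80.9 -34.8  -0.4] twist -0.2 | grasp pt [600.6 323.2 117.1] z ang 77.8 t 28.05 F [-0.  -0.2  0.9] w 13.7 tilt 0.6 q [ 0.17  1.   -1.17  1.55  0.95  1.24  0.2 ]
```

```bash

python3 -m creep '[{"tx":0,"ty":0,"tz":0,"twist":0},{"tx":0,"ty":0,"tz":0,"twist":0},{"tx":-2,"ty":1.3,"tz":0,"twist":0},{"tx":-4.5,"ty":2.8,"tz":0,"twist":0},{"tx":-7,"ty":4.4,"tz":0,"twist":0},{"tx":-10,"ty":6.2,"tz":0,"twist":0},{"tx":-13,"ty":8,"tz":0,"twist":0},{"tx":-16,"ty":9.8,"tz":0,"twist":0},{"tx":-18,"ty":11,"tz":0,"twist":0},{"tx":-18,"ty":11,"tz":0,"twist":0}]' -1 20
python3 - <<'E'
from h import *
snap('scene','s7',(200,140,360,260),5)
go((521.4,339.5,152),78)
E
```

```text
time_s: 29.3
position: [583.3, 327.2, 99.8]
tool_rot: [-0.699, 0.075, -0.076, 0.707]
force: [-0.8, -2.8, 8.1]
grip_width: 14.0
tx ty tz [-63.  -44.3  -0.6] twist -0.2 | grasp pt [583.2 327.2 107.7] z ang 77.8 t 29.35 F [-0.6 -2.5  8.7] w 14.2 tilt 0.6 q [ 0.16  1.   -1.17  1.59  0.96  1.21  0.16]
```

View pics/s7.png

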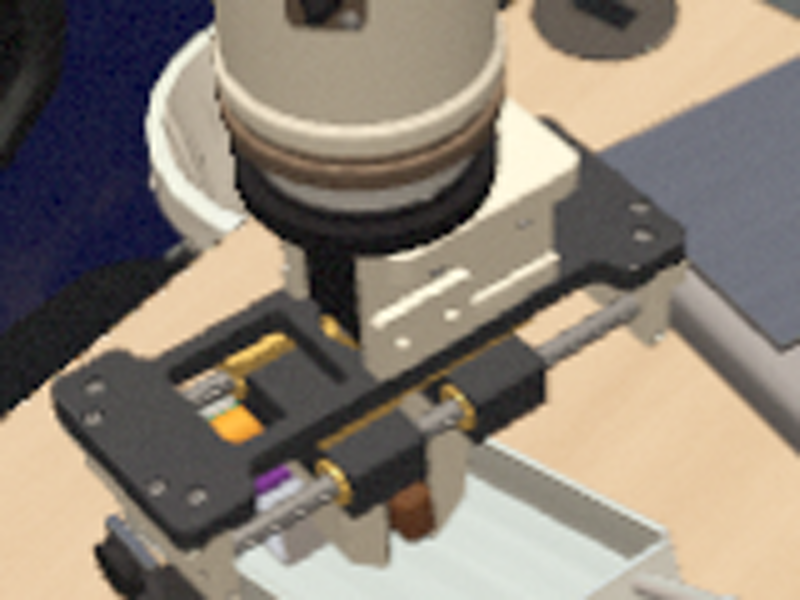

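```bash
cat > pit.py <<'E'
from h import *
import sys
p,R,s=tool(); g=p-8*R[:,1]; bx=-R[:,0]; up=np.array([0,0,1.])
G=float(sys.argv[2])
im=cv2.imread(f"pics/{sys.argv[1]}.png") if 0 else None
for th in(-23,-15,-8,0,5):
    c0,s0=np.cos(np.radians(th)),np.sin(np.radians(th)); X=bx*c0-up*s0; Z=up*c0+bx*s0; Y=np.cross(Z,X)
    pt=lambda x,y,z: px("scene",g+X*(x-G)+Y*y+Z*(z-45)).round(1)
    print(th,"rear bot L/R",pt(90,7,34),pt(90,-7,34),"top",pt(90,7,56),"heel",pt(40,26,0),pt(40,-26,0),"wall top",pt(40,26,24))
E
python3 pit.py s7 68.5; python3 - <<'E'
from h import *
for n,o in(("s6",(220,170)),("s7",(200,140))):
    a=cv2.imread(f"pics/{n}.png")[...,::-1]
    r=(280,290,380,380) if n=="s6" else (385,470,440,550)
    q=blob(a,(2,90,20),(13,255,190),r); 
    hsv=cv2.cvtColor(a[r[1]:r[3],r[0]:r[2]],cv2.COLOR_RGB2HSV); m=cv2.inRange(hsv,np.array((2,90,20)),np.array((13,255,190))); ys,xs=np.nonzero(m)
    print(n,"bottom",(ys.max()+r[1])/5+o[1],"at x",(xs[ys==ys.max()].mean()+r[0])/5+o[0],"right",(xs.max()+r[0])/5+o[0],"left",(xs.min()+r[0])/5+o[0])
E
```

```text
-23 rear bot L/R [290.2 247. ] [283.4 251.3] top [286.5 235.9] heel [288.2 248.1] [264.2 263.3] wall top [284.4 236.9]
-15 rear bot L/R [290.1 248. ] [283.3 252.4] top [287.5 237.7] heel [285.7 245. ] [261.6 260.1] wall top [282.9 234.4]
-8 rear bot L/R [289.9 248.8] [283.1 253.1] top [288.2 239.3] heel [283.5 242. ] [259.4 257.1] wall top [281.7 232.2]
0 rear bot L/R [289.4 249.5] [282.6 253.8] top [289.  241.1] heel [281.1 238.5] [257.  253.5] wall top [280.5 229.7]
5 rear bot L/R [289.1 249.8] [282.3 254.1] top [289.3 242.1] heel [279.8 236.3] [255.6 251.2] wall top [279.8 228.2]
s6 bottom 243.4 at x 286.2 right 291.2 left 280.8
s7 bottom 247.6 at x 282.3 right 286.8 left 277.4
```

```bash
sed -e 's/^p,R,s=tool(); g=.*; bx/p,R,s=tool(); g=np.array([573.,329.,129.1]); bx/' pit.py > pit6.py; python3 pit6.py s6 68.5
```

```text
-23 rear bot L/R [294.  242.5] [287.  246.9] top [290.2 231. ] heel [291.7 244. ] [267.1 259.5] wall top [287.9 232.4]
-15 rear bot L/R [293.9 243.6] [286.9 248. ] top [291.3 232.9] heel [289.1 240.8] [264.4 256.2] wall top [286.3 229.9]
-8 rear bot L/R [293.6 244.4] [286.6 248.8] top [292.  234.5] heel [286.8 237.8] [262.2 253.1] wall top [285.1 227.7]
0 rear bot L/R [293.2 245.1] [286.2 249.5] top [292.8 236.4] heel [284.4 234.2] [259.7 249.5] wall top [283.8 225.1]
5 rear bot L/R [292.8 245.4] [285.9 249.8] top [293.2 237.5] heel [283.  231.9] [258.3 247.1] wall top [283.1 223.5]
```

```bash

python3 -m creep '[{"tx":0,"ty":0,"tz":0,"twist":0},{"tx":0,"ty":0,"tz":0,"twist":0},{"tx":0,"ty":0,"tz":0,"twist":0},{"tx":0,"ty":0,"tz":0,"twist":0},{"tx":0,"ty":0,"tz":0,"twist":0},{"tx":0,"ty":-1,"tz":0,"twist":0},{"tx":0,"ty":-3,"tz":0,"twist":0},{"tx":0,"ty":-5,"tz":0,"twist":0},{"tx":0,"ty":-7,"tz":0,"twist":0},{"tx":0,"ty":-8,"tz":0,"twist":0}]' -1 60
python3 -c "
from h import *
go((521.4,339.5,152),78)"
python3 -m creep '[{"tx":0,"ty":-2,"tz":0,"twist":0},{"tx":0,"ty":-6,"tz":0,"twist":0},{"tx":0,"ty":-11,"tz":0,"twist":0},{"tx":0,"ty":-17,"tz":0,"twist":0},{"tx":0,"ty":-23,"tz":0,"twist":0},{"tx":0,"ty":-29,"tz":0,"twist":0},{"tx":0,"ty":-35,"tz":0,"twist":0},{"tx":0,"ty":-40,"tz":0,"twist":0},{"tx":0,"ty":-43,"tz":0,"twist":0},{"tx":0,"ty":-44,"tz":0,"twist":0}]' -1 60
python3 - <<'E'
from h import *
a=snap('scene','s8',(170,110,380,260),3.8);b=snap('top','t8',(250,150,380,290),4)
for i,r in((a,(200,140,330,260)),(b,(255,160,350,280))):
  for n,lo,hi in(("purple",(130,120,60),(160,255,255)),("green",(60,120,40),(90,255,255)),("amber",(14,130,130),(24,255,255))):
    try: q=blob(i,lo,hi,r); print(n,q[0].round(1),q[3])
    except Exception as e: print(n,"none")
go((521.4,339.5,152),78)
E
```

```text
time_s: 30.6
position: [583.1, 327.3, 107.8]
tool_rot: [-0.699, 0.075, -0.076, 0.707]
force: [0.2, -0.2, -3.8]
grip_width: 13.7
tx ty tz [-62.9 -36.3  -0.6] twist -0.2 | grasp pt [583.  327.2 115.8] z ang 77.8 t 30.6 F [ 0.2 -0.2 -3.8] w 13.7 tilt 0.6 q [ 0.17  0.99 -1.18  1.59  0.95  1.22  0.16]
time_s: 31.85
position: [583.0, 326.9, 151.9]
tool_rot: [-0.699, 0.075, -0.076, 0.707]
force: [0.2, -0.1, -2.0]
grip_width: 13.9
purple [251. 213.] 48
green [243.1 199.5] 37
amber [247.3 186.6] 73
purple none
green none
amber none
tx ty tz [-62.9   7.7  -0.6] twist -0.2 | grasp pt [582.9 326.7 159.7] z ang 77.8 t 31.95 F [ 0.2  0.2 -3. ] w 13.5 tilt 0.59 q [ 0.18  0.94 -1.22  1.56  0.91  1.28  0.19]
```

```bash
python3 - <<'E'
from h import *
p,R,s=tool(); g=p-8*R[:,1]; f=R[:,0]
for x in(32,16,0,-16,-30): print("shovel x",x,[px("scene",g+f*(68.5-x)+np.array([0,0,-35.])+y*R[:,2]).round(0) for y in(-40,0,40)])
for x in(-55,-71,-87): print("pan x",x,[px("scene",H+FX*(x+94)+FZ*11+FY*y).round(0) for y in(-40,0,40)])
a=cv2.cvtColor(eyes.get_image("scene"),cv2.COLOR_RGB2HSV)
for n,lo,hi in(("purple",(130,100,50),(165,255,255)),("green",(55,90,40),(90,255,255)),("amber",(14,130,110),(24,255,255))):
    m=cv2.inRange(a[140:270,190:340],np.array(lo),np.array(hi)); k,_,st,ce=cv2.connectedComponentsWithStats(m)
    print(n,[(*(st[i][:4]+[190,140,0,0]),st[i][4]) for i in range(1,k) if st[i][4]>3])
print(s["force"],telemetry.state()["force"])
E
```

```text
shovel x 32 [array([284., 208.]), array([264., 220.]), array([244., 231.])]
shovel x 16 [array([278., 203.]), array([259., 214.]), array([239., 225.])]
shovel x 0 [array([272., 198.]), array([253., 209.]), array([233., 220.])]
shovel x -16 [array([267., 193.]), array([248., 203.]), array([228., 214.])]
shovel x -30 [array([262., 188.]), array([243., 199.]), array([223., 209.])]
pan x -55 [array([244., 250.]), array([262., 239.]), array([280., 228.])]
pan x -71 [array([239., 247.]), array([258., 236.]), array([276., 225.])]
pan x -87 [array([235., 244.]), array([253., 233.]), array([271., 223.])]
purple [(np.int64(248), np.int64(209), np.int64(9), np.int64(10), np.int32(52))]
green [(np.int64(239), np.int64(197), np.int64(10), np.int64(7), np.int32(41))]
amber [(np.int64(262), np.int64(178), np.int64(7), np.int64(6), np.int32(15)), (np.int64(240), np.int64(182), np.int64(17), np.int64(14), np.int32(80)), (np.int64(281), np.int64(187), np.int64(11), np.int64(7), np.int32(12)), (np.int64(287), np.int64(193), np.int64(4), np.int64(3), np.int32(10)), (np.int64(262), np.int64(194), np.int64(18), np.int64(11), np.int32(33)), (np.int64(291), np.int64(196), np.int64(3), np.int64(7), np.int32(12)), (np.int64(245), np.int64(201), np.int64(4), np.int64(3), np.int32(6)), (np.int64(261), np.int64(208), np.int64(4), np.int64(3), np.int32(9)), (np.int64(265), np.int64(211), np.int64(3), np.int64(7), np.int32(15))]
[ 0.15113208  0.19993158 -2.96126463] [-1.49021578  0.61785232 -2.08466876]
```

```bash
python3 - <<'E'
import cv2, numpy as np
a=cv2.imread("pics/s8.png");b=cv2.imread("pics/t8.png")
print(a.shape,b.shape)
a=cv2.resize(a[190:570,100:500],(480,456));b=cv2.resize(b[:,:],(320,344))
c=np.zeros((456,800,3),np.uint8);c[:456,:480]=a;c[:344,480:]=b;cv2.imwrite("pics/comp.png",c)
E
```

```text
(570, 798, 3) (560, 520, 3)
```

View pics/comp.png

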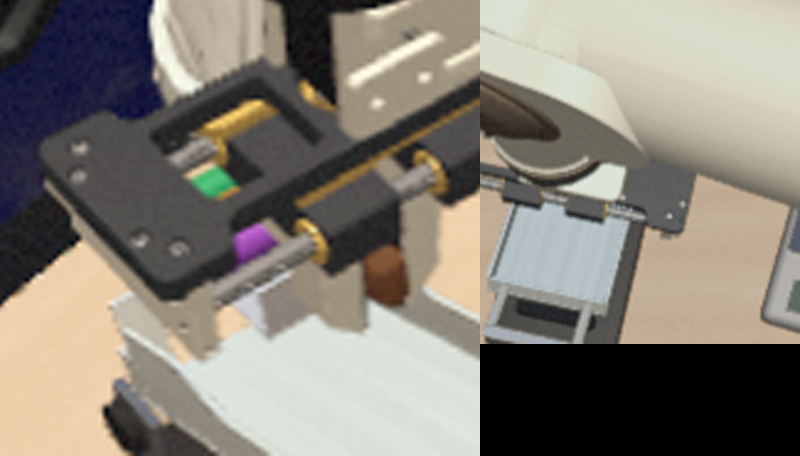

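```bash
python3 pit.py s8 68.5; python3 -c "
from h import *
go((592.6,63.7,250),78)"
```

```text
-23 rear bot L/R [289.5 226.1] [282.3 230.5] top [285.6 214.1] heel [287.5 228.8] [262.2 244.4] wall top [283.5 216.8]
-15 rear bot L/R [289.4 227.3] [282.2 231.7] top [286.6 216. ] heel [284.8 225.6] [259.5 241. ] wall top [281.9 214.2]
-8 rear bot L/R [289.1 228.2] [282.  232.6] top [287.4 217.7] heel [282.5 222.6] [257.2 237.9] wall top [280.6 211.9]
0 rear bot L/R [288.7 229. ] [281.5 233.4] top [288.2 219.6] heel [280.1 218.9] [254.7 234.1] wall top [279.4 209.2]
5 rear bot L/R [288.3 229.3] [281.2 233.7] top [288.6 220.8] heel [278.6 216.6] [253.2 231.7] wall top [278.6 207.6]
tx ty tz [  65.1  -93.  -254. ] twist -0.2 | grasp pt [582.9 326.6 159.6] z ang 77.8 t 32.0 F [-1.5  0.6 -2.1] w 13.5 tilt 0.59 q [ 0.18  0.94 -1.22  1.56  0.91  1.28  0.19]
```

```bash
python3 -c "
from h import *
go((526.5,77.5,200),78)"
python3 -m creep '[{"tx":0,"ty":-5,"tz":0,"twist":0},{"tx":0,"ty":-13,"tz":0,"twist":0},{"tx":0,"ty":-22,"tz":-2,"twist":0},{"tx":0,"ty":-30,"tz":-6,"twist":0},{"tx":0,"ty":-36,"tz":-13,"twist":0},{"tx":0,"ty":-39,"tz":-23,"twist":0},{"tx":0,"ty":-40,"tz":-36,"twist":0},{"tx":0,"ty":-40,"tz":-51,"twist":0},{"tx":0,"ty":-40,"tz":-67,"twist":0},{"tx":0,"ty":-40,"tz":-84,"twist":0}]' -1 60
python3 -c "
from h import *
go((526.5,77.5,200),78)"
```

```text
tx ty tz [  -2.4  -43.  -255. ] twist -0.2 | grasp pt [582.9 326.6 159.6] z ang 77.8 t 32.0 F [-1.5  0.6 -2.1] w 13.5 tilt 0.59 q [ 0.18  0.94 -1.22  1.56  0.91  1.28  0.19]
time_s: 33.25
position: [564.7, 242.8, 190.4]
tool_rot: [-0.7, 0.075, -0.076, 0.707]
force: [-0.2, -1.0, -1.9]
grip_width: 13.8
tx ty tz [  -2.4   -3.2 -169.5] twist -0.2 | grasp pt [564.7 242.7 198.4] z ang 77.8 t 33.25 F [-0.2 -1.  -1.9] w 13.8 tilt 0.56 q [ 0.38  0.85 -1.3   1.68  0.85  1.29  0.27]
```

```bash

python3 -m creep '[{"tx":0,"ty":0,"tz":-17,"twist":0},{"tx":0,"ty":0,"tz":-35,"twist":0},{"tx":0,"ty":0,"tz":-54,"twist":0},{"tx":0,"ty":0,"tz":-74,"twist":0},{"tx":0,"ty":0,"tz":-95,"twist":0},{"tx":-1,"ty":0,"tz":-116,"twist":0},{"tx":-2,"ty":0,"tz":-135,"twist":0},{"tx":-2.4,"ty":0,"tz":-151,"twist":0},{"tx":-2.4,"ty":0,"tz":-163,"twist":0},{"tx":-2.4,"ty":0,"tz":-169.5,"twist":0}]' -1 60
python3 -m creep '[{"tx":0,"ty":0,"tz":0,"twist":0},{"tx":0,"ty":5,"tz":0,"twist":0},{"tx":0,"ty":13,"tz":0,"twist":0},{"tx":0,"ty":25,"tz":0,"twist":0},{"tx":0,"ty":38,"tz":0,"twist":0},{"tx":0,"ty":52,"tz":0,"twist":0},{"tx":0,"ty":65,"tz":0,"twist":0},{"tx":0,"ty":76,"tz":0,"twist":0},{"tx":0,"ty":84,"tz":0,"twist":0},{"tx":0,"ty":88,"tz":0,"twist":0}]' -1 60
python3 - <<'E'
from h import *
a=cv2.cvtColor(snap('scene','s9',(300,60,460,240),3),cv2.COLOR_RGB2HSV)
go((526.5,77.5,89.2),78)
p,R,s=tool(); g=p-8*R[:,1]; f=R[:,0]
for x in(32,0,-30): print("shovel x",x,px("scene",g+f*(68.5-x)+np.array([0,0,-35.])).round(0))
for n,lo,hi in(("purple",(130,100,50),(165,255,255)),("green",(55,130,40),(85,255,255)),("amber",(15,170,150),(24,255,255))):
    m=cv2.inRange(a[80:240,280:440],np.array(lo),np.array(hi)); k,_,st,ce=cv2.connectedComponentsWithStats(m)
    print(n,[tuple(int(v) for v in st[i]+[280,80,0,0,0]) for i in range(1,k) if st[i][4]>5])
E
```

```text
time_s: 34.5
position: [526.3, 76.5, 188.7]
tool_rot: [-0.7, 0.075, -0.076, 0.706]
force: [-0.4, 1.0, -2.6]
grip_width: 13.4
time_s: 35.75
position: [526.4, 77.3, 100.2]
tool_rot: [-0.7, 0.076, -0.076, 0.706]
force: [0.4, -0.3, -1.9]
grip_width: 13.4
tx ty tz [ 0.2 18.8  0.2] twist -0.3 | grasp pt [526.2  77.2 108. ] z ang 77.7 t 35.8 F [-0.   0.  -2.3] w 13.8 tilt 0.54 q [ 0.72  0.88 -1.28  1.94  0.96  1.11  0.38]
shovel x 32 [374. 175.]
shovel x 0 [363. 166.]
shovel x -30 [353. 158.]
purple [(346, 170, 13, 10, 77)]
green [(336, 162, 11, 10, 55)]
amber [(341, 166, 11, 10, 61)]
```

```bash

python3 -m creep '[{"tx":0,"ty":2,"tz":0,"twist":0},{"tx":0,"ty":4,"tz":0,"twist":0},{"tx":0,"ty":6,"tz":0,"twist":0},{"tx":0,"ty":8,"tz":0,"twist":0},{"tx":0,"ty":10,"tz":0,"twist":0},{"tx":0,"ty":12,"tz":0,"twist":0},{"tx":0,"ty":13.5,"tz":0,"twist":0},{"tx":0,"ty":15,"tz":0,"twist":0},{"tx":0,"ty":16,"tz":0,"twist":0},{"tx":0,"ty":16,"tz":0,"twist":0}]' -1 60
python3 -c "
from h import *
go((526.5,77.5,89.2),78)"
```

```text
time_s: 37.05
position: [526.0, 78.4, 85.0]
tool_rot: [-0.7, 0.075, -0.075, 0.707]
force: [-5.5, -0.2, 7.9]
grip_width: 13.5
tx ty tz [ 0.7  3.8 -0.7] twist -0.2 | grasp pt [525.9  78.3  93. ] z ang 77.8 t 37.05 F [-5.5 -0.2  7.9] w 13.5 tilt 0.56 q [ 0.71  0.9  -1.26  1.95  0.99  1.09  0.37]
```

```bash

python3 -m creep '[{"tx":0,"ty":0,"tz":0,"twist":0},{"tx":0,"ty":0,"tz":0,"twist":0},{"tx":0,"ty":0,"tz":0,"twist":0},{"tx":0,"ty":0,"tz":0,"twist":0},{"tx":0,"ty":0.5,"tz":0,"twist":0},{"tx":0,"ty":1,"tz":0,"twist":0},{"tx":0,"ty":1.5,"tz":0,"twist":0},{"tx":0,"ty":2,"tz":0,"twist":0},{"tx":0,"ty":2,"tz":0,"twist":0},{"tx":0,"ty":2,"tz":0,"twist":0}]' -1 8
python3 -m creep '[{"tx":0,"ty":0,"tz":0,"twist":0},{"tx":0,"ty":0,"tz":0,"twist":0},{"tx":0,"ty":0,"tz":0,"twist":0},{"tx":0,"ty":0,"tz":0,"twist":0},{"tx":0,"ty":0,"tz":0,"twist":0},{"tx":0,"ty":0,"tz":0,"twist":0},{"tx":0,"ty":0,"tz":0,"twist":0},{"tx":0,"ty":0,"tz":0,"twist":0},{"tx":0,"ty":0,"tz":0,"twist":0},{"tx":0,"ty":0,"tz":0,"twist":0}]' -1 3
python3 -c "
from h import *
go((526.5,77.5,89.2),78)"
```

```text
time_s: 38.3
position: [526.0, 78.4, 83.0]
tool_rot: [-0.7, 0.075, -0.075, 0.707]
force: [-1.3, 0.5, 0.2]
grip_width: 14.0
time_s: 39.55
position: [526.0, 78.4, 83.0]
tool_rot: [-0.7, 0.075, -0.075, 0.707]
force: [-1.6, -0.0, 0.2]
grip_width: 14.1
tx ty tz [ 0.7  1.8 -0.7] twist -0.2 | grasp pt [526.   78.3  91. ] z ang 77.8 t 39.55 F [-1.6 -0.   0.2] w 14.1 tilt 0.56 q [ 0.7   0.9  -1.25  1.95  0.99  1.09  0.37]
```

Forces are near zero, so the plate is carrying the shovel. Open narrowly, rise straight up, and retreat.

```bash

python3 -m creep '[{"tx":0,"ty":0,"tz":0,"twist":0},{"tx":0,"ty":0,"tz":0,"twist":0},{"tx":0,"ty":0,"tz":0,"twist":0},{"tx":0,"ty":0,"tz":0,"twist":0},{"tx":0,"ty":-5,"tz":0,"twist":0},{"tx":0,"ty":-15,"tz":0,"twist":0},{"tx":0,"ty":-30,"tz":0,"twist":0},{"tx":0,"ty":-55,"tz":0,"twist":0},{"tx":0,"ty":-90,"tz":0,"twist":0},{"tx":0,"ty":-125,"tz":0,"twist":0}]' -0.3
python3 -m creep '[{"tx":-10,"ty":-30,"tz":0,"twist":0},{"tx":-30,"ty":-60,"tz":0,"twist":0},{"tx":-60,"ty":-90,"tz":0,"twist":0},{"tx":-80,"ty":-120,"tz":0,"twist":0},{"tx":-80,"ty":-150,"tz":0,"twist":0},{"tx":-80,"ty":-180,"tz":0,"twist":0},{"tx":-80,"ty":-180,"tz":0,"twist":0},{"tx":-80,"ty":-180,"tz":0,"twist":0},{"tx":-80,"ty":-180,"tz":0,"twist":0},{"tx":-80,"ty":-180,"tz":0,"twist":0}]'
python3 - <<'E'
from h import *
S=snap('scene','s10');T=snap('top','t10'); a0=cv2.imread("pics/scene0.png")[...,::-1]
go((526.5,77.5,89.2),78)
for n,lo,hi in(("purple",(130,100,50),(160,255,255)),("green",(55,130,40),(85,255,255)),("amber",(15,150,130),(24,255,255)),("grip",(2,90,30),(13,255,190))):
    for nm,im,r in(("scene",S,(320,130,430,240)),("top",T,(365,195,450,300))):
        try: q=blob(im,lo,hi,r); print(n,nm,q[0].round(1),q[3],[onz(nm,u,92 if n=="grip" else 54).round(0) for u in q[1:3]])
        except Exception as e: print(n,nm,"none")
d=cv2.absdiff(S,np.ascontiguousarray(a0)).max(2)
for nm,r in(("near jar",(400,255,430,290)),("loupe",(180,300,210,328)),("penlight",(220,330,278,395)),("far jar",(255,178,278,206))): print(nm,"diff px>60:",int((d[r[1]:r[3],r[0]:r[2]]>60).sum()))
E
```

```text
time_s: 40.8
position: [525.7, 77.4, 210.1]
tool_rot: [-0.7, 0.075, -0.075, 0.707]
force: [0.1, 0.1, -0.5]
grip_width: 32.2
time_s: 42.05
position: [446.7, 92.6, 389.4]
tool_rot: [-0.699, 0.075, -0.075, 0.707]
force: [1.0, 0.7, 0.9]
grip_width: 32.1
tx ty tz [ 81.4 308.3  -1.2] twist -0.2 | grasp pt [446.9  92.6 397.6] z ang 77.8 t 42.15 F [-0.7 -0.   0.3] w 32.1 tilt 0.61 q [ 1.15  0.16 -1.52  1.78  0.16  1.35  0.96]
purple scene [360.5 174.1] 248 [array([586.,  25.,  54.]), array([602., 106.,  54.])]
purple top [412.3 231.3] 192 [array([603., 106.,  54.]), array([583.,  25.,  54.])]
green scene [349.6 164.8] 191 [array([619.,  17.,  54.]), array([635.,  98.,  54.])]
green top [412.7 217.8] 77 [array([631.,  99.,  54.]), array([613.,  20.,  54.])]
amber scene [354.7 169.3] 212 [array([602.,  20.,  54.]), array([620., 102.,  54.])]
amber top [411.5 224.3] 118 [array([616., 102.,  54.]), array([600.,  24.,  54.])]
grip scene [386.3 177. ] 246 [array([562.,  69.,  92.]), array([503.,  86.,  92.])]
grip top [427. 231.] 3 [array([585.,  42.,  92.]), array([585.,  38.,  92.])]
near jar diff px>60: 0
loupe diff px>60: 0
penlight diff px>60: 0
far jar diff px>60: 2
```

```bash
python3 - <<'E'
from h import *
from cell import order
for n,a,b in(("purple",(360.5,174.1),(412.3,231.3)),("amber",(354.7,169.3),(411.5,224.3)),("green",(349.6,164.8),(412.7,217.8))): print(n,tri(a,b))
S=cv2.imread("pics/s10.png")[120:340,200:440]; s2=cv2.imread("pics/s2.png"); s2=cv2.resize(s2,(240,220),interpolation=cv2.INTER_AREA)
d=cv2.absdiff(S,s2).max(2); print("handle/pan end diff>60:",int((d[110:175,60:155]>60).sum()), "of",65*95)
order.sign_off()
E
```

```text
purple (array([594.98554657,  62.21274015,  49.40975964]), np.float64(3.719758398013828))
amber (array([608.39900328,  64.90427538,  56.75405661]), np.float64(2.879823927718609))
green (array([622.48528225,  62.50652143,  59.00198992]), np.float64(3.4171169723737607))
handle/pan end diff>60: 176 of 6175
the job is handed in; nothing more can be done
```

I handed the job in at 42 s of the 69 s allowed. The pan is up at its stop, and the loaded shovel is on the balance with all three crystals aboard, but I could not confirm that it lies exactly flat.

**What I did:**
- **Pan:** I lifted it by its handle until the wrist force jumped to 36 N, which meant it was at the stop. The three crystals rolled down and bunched at the low end.
- **Gathering:** I carried the shovel to the pan and let its nose drop onto the sloping floor under a light grip. I then gripped it firmly and slid it under the crystals. Pressing its heel on the floor pivoted it back to level before I lifted it out.
- **Placing:** I lowered it onto the balance plate, eased the grip until the force was near zero, let go and backed the arm away.

**Last checks:**
- **Crystals:** all three show up on the shovel in both cameras, and the fingers stayed on the handle bar and the shovel's grip.
- **Position:** the blade centre is at about (593, 64) mm, and I measured the plate centre at (593, 64) mm.
- **Bystanders:** the near jar, loupe and penlight show no change from the first picture; the far jar differs by 2 pixels.

**Less certain:**
- **Flatness:** the crystal heights came out uneven at 49, 57 and 59 mm, where about 54 mm is expected. Purple is partly hidden by the shovel's back wall and the two views missed each other by about 3 mm, so this only roughly supports the shovel lying flat.
- **Pan still raised:** the before-and-after comparison differed in 176 of 6175 pixels. I think this comes from rescaling the picture, but I did not confirm it.
- **Last picture:** I had reached the 12-picture limit, so I checked the final scene by numbers only.
- **Joint 3:** it ended at -1.52 rad, close to its -1.54 limit but within range.

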